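Line up the reagent bottles by height on the bottle stand

ROBOT

A 7-joint arm with a two-finger parallel gripper is mounted at the origin on a cart in front of the work surface, level with it; the furniture and walls round the work are solid. World frame = base frame: x ahead of the robot, y to its left, z up, the work surface at z = 0. Lengths are in m, angles in rad, forces in N, time in s.
With the tool pointing down it reaches from about 0.425 to 0.925 m from the base axis. Payload 6.8 kg.
Tool frame: the origin (TCP) lies on the centre line of the jaws, within the pads' length; the fingertips stand 25 mm ahead of it and the grasp point (between the pads) lies 6 mm ahead of it; z points along the fingers, y is the line along which they close (so a half turn about z gives the same grasp; the last joint's range is limited). The gripper opens to 85 mm and grips with 20 to 120 N. Pads are 22 mm wide; open, the fingers measure 114 mm over their backs; the gripper's body (76 mm by 85 mm) begins 54 mm behind the grasp point. The pads swing forward as they close: fully open they stand 13 mm farther back than shut.
Start: joints at [-1.273, 0.477, 0.022, 1.555, -0.011, 1.109, -0.083], TCP at [0.266, 0.62, 0.256] pointing down, gripper open.
Joint ranges: [-2.96, 2.96], [-0.34, 2.1], [-1.41, 1.46], [0.24, 2.44], [-1.37, 4.51], [0.17, 1.92], [-2.96, 2.96]. Speed limits (rad/s): [2.39, 2.39, 3.14, 3.14, 3.14, 3.14, 3.14].

INTERFACE

Orientations are given as a rotation vector (axis times angle).
In Python, from bench import telemetry, grab_frame, job gives the robot as it stands.
- The arm moves only by the tool apply_moves, never from a script. Its argument "rows" is a list of rows, each a list of 2 entries, a list of its own where there are three numbers: the shift along the tool's x, y, z each as a share of 250 mm, from -1 to 1, then the turn, a rotation vector about the tool's x, y, z each as a share of pi rad, from -1 to 1. A call has 1 to 10 rows; each row is the pose to reach, as a shift and turn from the pose commanded when the call began, along the tool's axes at that moment, turning the shorter way round; what a row does not reach only later rows make up. A row lasts 1/8 s, in which the tool goes at most 62.5 mm and 10.7 degrees, less where a joint would pass 70% of its speed; a pose out of reach is approached as far as the arm can. A call with a number of a shift or a turn outside -1 to 1 is refused whole. A call with a gripper value outside its range is refused whole. "jaw" is the gripper's target within -1 to 1 (fully open at 1, half-way at 0, shut at -1), set as the call begins (left out, the last holds). The fingers move at their own pace and stop on an object; "newtons" is the grip in N (left out, the last holds). Time passes only in rows, so rows that repeat a pose let the fingers close. It gives the time, the measured TCP pose, the force, the opening and the grip force at its end, in the units of the state.
- telemetry.get_obs(): the state, without advancing time (a new reading comes with each control period).
- grab_frame(name): name is "scene" or "side" or "wrist"; returns a dict with "frame" (420x560x3 uint8, red, green, blue), "vertical_fov" (degrees; the focal length in pixels is half the picture's height over the tangent of half this angle, whatever the lens; pixels are square), "cx", "cy" (the principal point, pixels), "origin" and "attitude" of the camera in the world. Camera axes: x right, y up, looking along -z (the intrinsics and any distortion apply to the point x, -y, -z); pixel columns grow to the right and rows downward; lengths in m; the calibration is good to about 2 mm. A picture is of the moment at which its call begins. There is no depth.
- job.hand_in(): hands the job in; it is judged then, once.
The state is a dict: "clock": time; "joints": joint angles; "qvel": joint speeds; "tau": joint torques, N m; "tcp_pos": TCP position; "orientation": TCP orientation; "contact_force": force on the tool from outside, world axes, zero at the start; "moment": the same for the moment, N m; "grip_width": finger opening in m; "gripper_force": force on a finger pad.
Only numpy, scipy, OpenCV 4.12 (cv2) and the standard library are available. Lean on these libraries where they do the work, as an engineer would, in place of code of your own. Each camera call takes 0.05 s, during which the arm holds its last target. There are 200 camera calls.

TASK

Line up the four brown reagent bottles on the stand in order of height, one bottle standing upright on the middle of each round pad: the tallest on the pad beside the upright dark end block, and each next one shorter, down to the smallest at the far end. Do not knock any bottle over, and leave them standing free.

Things in the scene. Friction and masses are not known exactly. Their poses are not given: they have to be found in the camera images.
- bottle_1_mid (a point): The smallest amber glass reagent bottle with a ribbed screw cap, standing upright, 62 mm tall. Body round, 32 mm across, up to 46 mm; cap 20 mm across, from 46 mm up to the top. It is best gripped from above across its body, about 34 mm above its underside, at any yaw. Origin: its centre, on the bottle's axis, 31 mm above its underside; z up its axis.
- bottle_2_mid (a point): The second smallest amber glass reagent bottle with a ribbed screw cap, standing upright, 90 mm tall. Body round, 45 mm across, up to 66 mm including the shoulder; its straight side ends about 52 mm up; cap 27 mm across, from 66 mm up to the top. It can be gripped from above across its cap, about 85 mm above its underside (fingertips stay above the shoulder), at any yaw. Origin: its centre, on the bottle's axis, 45 mm above its underside; z up its axis.
- bottle_3_mid (a point): The second largest amber glass reagent bottle with a ribbed screw cap, standing upright, 120 mm tall. Body round, 58 mm across, up to 88 mm including the shoulder; cap 34 mm across, from 88 mm up to the top. It can be gripped from above across its cap, about 108 mm above its underside, at any yaw. Origin: its centre, on the bottle's axis, 60 mm above its underside; z up its axis.
- bottle_4_mid (a point): The largest amber glass reagent bottle with a ribbed screw cap, standing upright, 150 mm tall. Body round, 70 mm across, up to 112 mm including the shoulder; cap 42 mm across, from 112 mm up to the top. It can be gripped from above across its cap, about 134 mm above its underside, at any yaw. Origin: its centre, on the bottle's axis, 75 mm above its underside; z up its axis.
- pad_a_top (a point): One end pad of the row of four on the fixed stand (a grey strip 110 x 500 mm): a flat black rubber disc, 76 mm across, with a thin steel ring 48 mm across marking its centre. Pads a, b, c, d lie in a straight row, 100 mm apart. Origin: centre of its top face, about 9 mm above the worktop; z up; y along the row from pad_d to pad_a, x to the stand's back ledge (14 mm high, 54 to 60 mm behind the pads' centres).
- pad_b_top (a point): The pad next to pad_a of the row of four on the fixed stand (a grey strip 110 x 500 mm): a flat black rubber disc, 76 mm across, with a thin steel ring 48 mm across marking its centre. Pads a, b, c, d lie in a straight row, 100 mm apart. Origin: centre of its top face, about 9 mm above the worktop; z up; y along the row from pad_d to pad_a, x to the stand's back ledge (14 mm high, 54 to 60 mm behind the pads' centres).
- pad_c_top (a point): The pad next to pad_d of the row of four on the fixed stand (a grey strip 110 x 500 mm): a flat black rubber disc, 76 mm across, with a thin steel ring 48 mm across marking its centre. Pads a, b, c, d lie in a straight row, 100 mm apart. Origin: centre of its top face, about 9 mm above the worktop; z up; y along the row from pad_d to pad_a, x to the stand's back ledge (14 mm high, 54 to 60 mm behind the pads' centres).
- pad_d_top (a point): The other end pad of the row of four on the fixed stand (a grey strip 110 x 500 mm): a flat black rubber disc, 76 mm across, with a thin steel ring 48 mm across marking its centre. Pads a, b, c, d lie in a straight row, 100 mm apart. Origin: centre of its top face, about 9 mm above the worktop; z up; y along the row from pad_d to pad_a, x to the stand's back ledge (14 mm high, 54 to 60 mm behind the pads' centres).
- end_block: Upright dark steel block, 24 mm thick along the row, 80 mm across it, 50 mm high, fixed on the stand just beyond one end pad (78 mm from that pad's centre): beyond pad_a or beyond pad_d, differing from start to start. The other end has only a flat aluminium strip 4 mm thick. Origin: centre of its underside, on the stand.

How it is judged:
At the end, for the whole second after the job is handed in: Counted from the pad beside the end block, the 150, 120, 90 and 62 mm bottles stand on the four pads in this order, each with its axis within 15 mm of its pad's centre, its centre at its standing height over the pad within 6 mm, tilted less than 0.1 rad and at rest (under 0.02 m/s) (((horizontal distance between end_block and pad_a_top below 0.12 m and horizontal distance between bottle_4_mid and pad_a_top below 0.015 m and z of bottle_4_mid in the frame of pad_a_top between 0.069 and 0.081 m and horizontal distance between bottle_3_mid and pad_b_top below 0.015 m and z of bottle_3_mid in the frame of pad_b_top between 0.054 and 0.066 m and horizontal distance between bottle_2_mid and pad_c_top below 0.015 m and z of bottle_2_mid in the frame of pad_c_top between 0.039 and 0.051 m and horizontal distance between bottle_1_mid and pad_d_top below 0.015 m and z of bottle_1_mid in the frame of pad_d_top between 0.025 and 0.037 m) or (horizontal distance between end_block and pad_d_top below 0.12 m and horizontal distance between bottle_4_mid and pad_d_top below 0.015 m and z of bottle_4_mid in the frame of pad_d_top between 0.069 and 0.081 m and horizontal distance between bottle_3_mid and pad_c_top below 0.015 m and z of bottle_3_mid in the frame of pad_c_top between 0.054 and 0.066 m and horizontal distance between bottle_2_mid and pad_b_top below 0.015 m and z of bottle_2_mid in the frame of pad_b_top between 0.039 and 0.051 m and horizontal distance between bottle_1_mid and pad_a_top below 0.015 m and z of bottle_1_mid in the frame of pad_a_top between 0.025 and 0.037 m)) and angle between each of bottle_1_mid, bottle_2_mid, bottle_3_mid, bottle_4_mid's own z axis and vertical below 0.1 rad and linear speed of each of bottle_1, bottle_2, bottle_3, bottle_4 below 0.02 m/s); the robot touches nothing.
It fails at once if a bottle is knocked over (tilted more than 0.7 rad) (angle between any of bottle_1_mid, bottle_2_mid, bottle_3_mid, bottle_4_mid's own z axis and vertical above 0.7 rad).
It also fails if it takes over 93 s, if anything falls off the work surface, if the arm or the gripper's body presses on something with over 40 N, if the wrist force passes 120 N, or if a joint passes its speed limit or range.

## Working session

There is one attempt and no reset: what is moved stays moved. The work goes in short steps, Python scripts to look and compute and a tool call to move; the robot and the scene stay as the last step left them, time stands still between calls to the robot, and variables do not carry over. Pictures are saved under pics/ and viewed, at most 14 in all, crops included, and the job is handed in when it is done.

Besides the shell and the picture viewer there is one more tool, called after "Emit:" by a JSON object that holds its "method" and its "body", one argument or row to a line. apply_moves: Moves the arm, as the interface text tells. Its arguments: {"type":"object","properties":{"rows":{"type":"array"},"jaw":{"type":"number"},"newtons":{"type":"number"}},"required":["rows"]}

```bash
mkdir -p pics; ls; cat > h.py <<'E'
import numpy as np,cv2
from scipy.spatial.transform import Rotation as R
from bench import telemetry,grab_frame,job
def snap(n,f=None):
    d=grab_frame(n)
    if f: cv2.imwrite('pics/'+f+'.png',d['frame'][:,:,::-1])
    return d
def rot(a):
    a=np.array(a,float)
    return a if a.shape==(3,3) else (R.from_rotvec(a).as_matrix() if a.size==3 else R.from_quat(a).as_matrix())
E
python3 - <<'E'
from h import *
for n in ('scene','side','wrist'):
    d=snap(n,n+'0'); print(n,{k:v for k,v in d.items() if k!='frame'})
print(telemetry.get_obs())
E
```

```text
pics
scene {'vertical_fov': 54.41320302927738, 'cx': 281.16510448488077, 'cy': 215.89799654503656, 'origin': array([-0.10406099, -0.59130411,  0.58569789]), 'attitude': array([ 0.98514483, -0.41638606, -0.74314771])}
side {'vertical_fov': 48.730770233468235, 'cx': 280.52696901781866, 'cy': 205.32347152833205, 'origin': array([-0.0785154 , -0.51975557,  0.98579896]), 'attitude': array([ 0.67173027, -0.31016743, -0.85670282])}
wrist {'vertical_fov': 70.29498882089075, 'cx': 278.1536230428939, 'cy': 214.38674373708176, 'origin': array([0.19368394, 0.65081317, 0.37330973]), 'attitude': array([-0.27637357, -0.17985369,  1.15625601])}
{'clock': 0.15, 'joints': array([-1.27306341,  0.47763772,  0.02238195,  1.5561932 , -0.01147306,
        1.10931762, -0.08308585]), 'qvel': array([ 0.00132544, -0.00154911, -0.00016605, -0.00460458, -0.00083353,
        0.00047518, -0.00119517]), 'tau': array([ 2.14444204e-03, -5.96928978e+01,  1.60961855e+00, -2.81495833e+01,
        1.25630933e-02,  6.44046537e-03, -1.66492202e-05]), 'tcp_pos': array([0.26634511, 0.61977967, 0.25554445]), 'orientation': array([-6.33065179e-01, -3.07699453e+00,  2.22989655e-03]), 'contact_force': array([-0.03758352,  0.09872121,  0.3618498 ]), 'moment': array([-0.05848069,  0.03660511, -0.00874703]), 'gripper_force': 0.0, 'grip_width': 0.08563791207935259}
```

View pics/scene0.png

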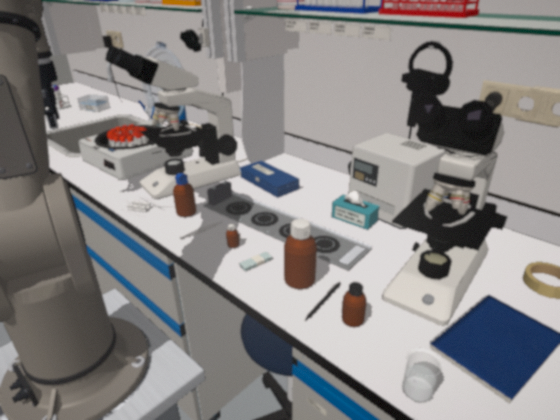

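View pics/side0.png

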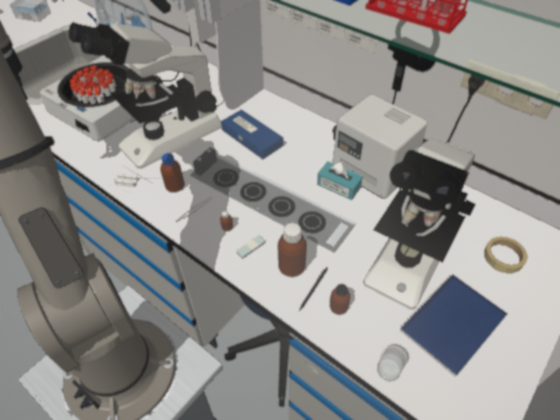

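Both views show the dark block at the upper-left end (side 205,160), so the row goes from there to the aluminium strip (337,235). In the side picture the bottles are the 150 mm one with a white cap (292,250), the 120 mm one with a blue cap (172,173), the 90 mm one with a black cap (340,298) and the 62 mm one (227,220).

```bash
python3 - <<'E'
import cv2
a=cv2.imread('pics/side0.png')[130:330,140:390]
cv2.imwrite('pics/sc.png',cv2.resize(a,None,fx=3,fy=3,interpolation=cv2.INTER_CUBIC))
E
cat >> h.py <<'E'
def ray(d,uv):
    f=210/np.tan(np.radians(d['vertical_fov']/2)); uv=np.atleast_2d(uv).astype(float)
    c=np.c_[(uv[:,0]-d['cx'])/f,-(uv[:,1]-d['cy'])/f,-np.ones(len(uv))]
    return c@rot(d['attitude']).T
def onz(d,uv,z):
    r=ray(d,uv);o=np.array(d['origin']); return o+r*((z-o[2])/r[:,2])[:,None]
def proj(d,P):
    f=210/np.tan(np.radians(d['vertical_fov']/2))
    c=(np.atleast_2d(P)-d['origin'])@rot(d['attitude'])
    return np.c_[d['cx']-f*c[:,0]/c[:,2],d['cy']+f*c[:,1]/c[:,2]]
E
python3 - <<'E'
from h import *
np.set_printoptions(precision=4,suppress=True)
d=snap('side')
print(onz(d,[(226,177),(253,191),(282,206),(312,222)],.009))
for p,z in [((292,231),.15),((168,158),.12),((341,289),.09),((227,213),.062)]: print(onz(d,p,z))
E
```

```text
[[ 0.5636  0.2174  0.009 ]
 [ 0.5706  0.1177  0.009 ]
 [ 0.5778  0.0167  0.009 ]
 [ 0.5834 -0.0829  0.009 ]]
[[ 0.4384 -0.1259  0.15  ]]
[[0.4455 0.3079 0.12  ]]
[[ 0.4148 -0.2821  0.09  ]]
[[0.4343 0.0849 0.062 ]]
```

View pics/sc.png

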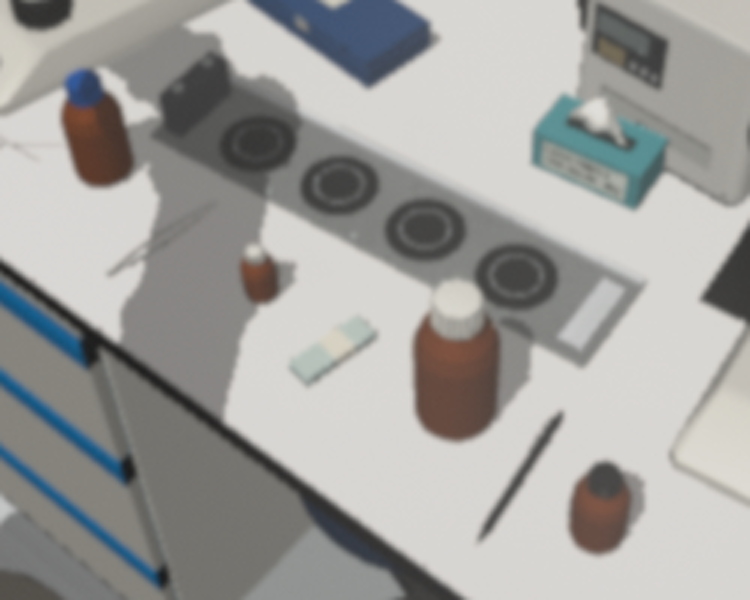

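Pads (side crop): (258,143), (340,185), (426,229), (516,276). They come out exactly 100 mm apart, so the calibration holds. Next I check the start pose and the surroundings.

```bash
python3 - <<'E'
from h import *
np.set_printoptions(precision=4,suppress=True)
d=snap('side');e=snap('scene')
T=[[.266,.62,.256],[.266,.62,0]]
print(proj(d,T),proj(e,T))
print(onz(d,[(226,177.7),(253.3,191.7),(282,206.3),(312,222)],.009)[:,:2])
# two-view triangulation of cap tops
for n,a,z in [(4,(292.7,229),.15),(3,(168,156.7),.12),(2,(341.3,288.3),.09),(1,(224.7,214),.062)]: print(n,onz(d,a,z)[0,:2],proj(e,onz(d,a,z)))
E
```

```text
[[ 24.2919 105.6575]
 [ 60.6496 175.3451]] [[ 52.9629 118.9898]
 [ 77.3222 201.3664]]
[[ 0.5615  0.2154]
 [ 0.5691  0.1152]
 [ 0.5769  0.016 ]
 [ 0.5834 -0.0829]]
4 [ 0.4439 -0.1236] [[300.1686 222.1543]]
3 [0.449  0.3118] [[181.0833 175.2545]]
2 [ 0.4167 -0.2816] [[354.2864 285.0073]]
1 [0.4281 0.0873] [[230.4027 225.2803]]
```

View pics/wrist0.png

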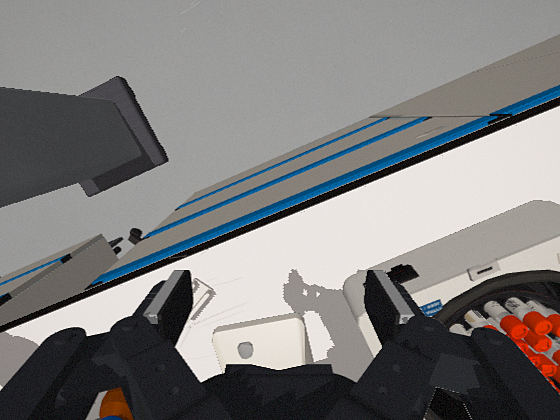

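```bash
python3 - <<'E'
from h import *
np.set_printoptions(precision=3,suppress=True)
d=snap('side');e=snap('scene')
print('base z=.03',onz(d,[(122,152),(140,162),(220,125),(175,100)],.03)[:,:2])
def tri(a,b):
    r1=ray(d,a)[0];r2=ray(e,b)[0];A=np.c_[r1,-r2]
    s=np.linalg.lstsq(A,e['origin']-d['origin'],rcond=None)[0]
    p=d['origin']+s[0]*r1;q=e['origin']+s[1]*r2;return (p+q)/2,np.linalg.norm(p-q)
print('eyepiece',tri((75,38),(112,55)));print('button',tri((154,130),(175,165)));print('knob',tri((205,105),(222,150)))
E
python3 - <<'E'
import cv2
import numpy as np
a=cv2.imread('pics/side0.png')[10:200,0:280]
b=cv2.imread('pics/scene0.png')[30:220,20:300]
cv2.imwrite('pics/m.png',cv2.resize(np.vstack([a,b]),None,fx=1.57,fy=1.57))
E
```

```text
base z=.03 [[0.431 0.525]
 [0.436 0.447]
 [0.709 0.378]
 [0.711 0.592]]
eyepiece (array([0.418, 0.52 , 0.413]), np.float64(0.0071990731659424675))
button (array([0.53 , 0.475, 0.077]), np.float64(0.0032409072007267563))
knob (array([0.693, 0.426, 0.094]), np.float64(0.012075892086610081))
```

View pics/m.png

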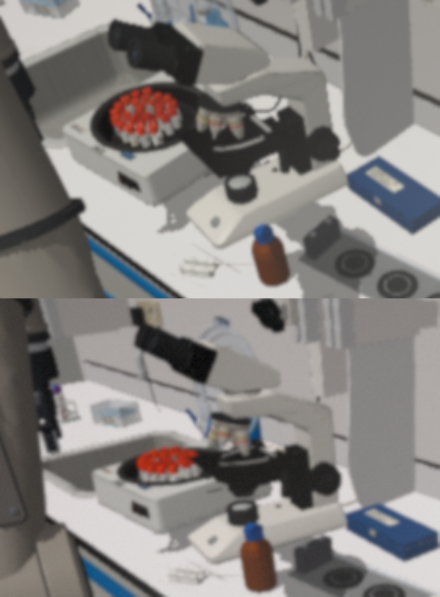

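Emit:
{"method": "apply_moves", "body": {
  "rows": [
    [[-0.07,-0.216,0],[0,0,0.055]],
    [[-0.14,-0.43,0],[0,0,0.11]],
    [[-0.208,-0.648,0],[0,0,0.165]],
    [[-0.375,-0.765,0],[0,0,0.22]],
    [[-0.54,-0.88,0],[0,0,0.275]],
    [[-0.7,-1.0,0],[0,0,0.33]],
    [[-0.7,-1.0,0],[0,0,0.371]],
    [[-0.7,-1.0,0],[0,0,0.371]]
  ],
  "jaw": 1
}}

```text
clock: 1.4
tcp_pos: [0.3287, 0.3213, 0.2566]
orientation: [-2.221, -2.221, -0.001]
contact_force: [-0.3, 0.4, 0.5]
grip_width: 0.0854
gripper_force: 0.0
```

Emit:
{"method": "apply_moves", "body": {
  "rows": [
    [[-0.02,0.24,0],[0,0,0]],
    [[-0.037,0.48,0],[0,0,0]],
    [[-0.037,0.48,0],[0,0,0]],
    [[-0.037,0.48,0],[0,0,0]]
  ]
}}

```text
clock: 1.9
tcp_pos: [0.4479, 0.3127, 0.2558]
orientation: [-2.219, -2.224, 0.002]
contact_force: [-0.5, 0.1, -0.5]
grip_width: 0.0856
gripper_force: 0.0
```

```bash
python3 - <<'E'
from h import *
np.set_printoptions(precision=4,suppress=True)
d=snap('wrist','w1');print(d['origin'],telemetry.get_obs()['tcp_pos'],rot(d['attitude']))
print(proj(d,[.449,.312,.12]))
E
```

```text
[0.4476 0.3914 0.3737] [0.4473 0.3129 0.2559] [[ 1.     -0.0037  0.0011]
 [ 0.0032  0.9515  0.3077]
 [-0.0022 -0.3077  0.9515]]
[[280.0883 211.5835]]
```

View pics/w1.png

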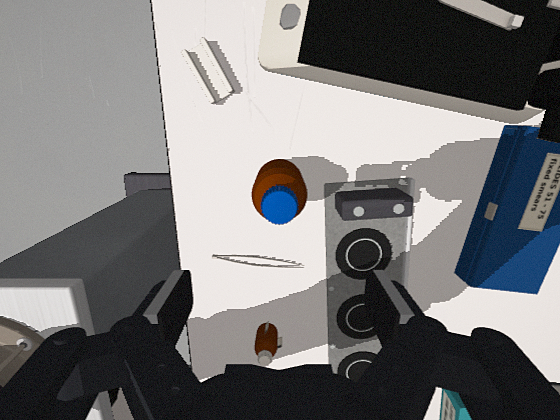

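The wrist view shows the blue cap centred at (280,206), pads at (364,253) and (365,317), and the small bottle's cap at (265,357).

```bash
python3 - <<'E'
from h import *
np.set_printoptions(precision=4,suppress=True)
d=snap('wrist')
a=d['frame'].astype(int)
m=((a[:,:,2]>a[:,:,0]+60)).astype(np.uint8);m[:,320:]=0;m[:150]=0;m[240:]=0
print(cv2.minEnclosingCircle(np.argwhere(m)[:,::-1].astype(np.float32)))
print(onz(d,(280,206),.12),onz(d,[(364,253),(365.5,317)],.009),onz(d,(265,357),.062))
E
```

```text
((279.53448486328125, 204.7413787841797), 19.266136169433594)
[[0.4483 0.3174 0.12  ]] [[0.5619 0.2198 0.009 ]
 [0.5734 0.1184 0.009 ]] [[0.4303 0.096  0.062 ]]
```

Emit:
{"method": "apply_moves", "body": {
  "rows": [
    [[0.009,0,0.2],[0,0,0]],
    [[0.009,0,0.4],[0,0,0]],
    [[0.009,0,0.5],[0,0,0]],
    [[0.009,0,0.567],[0,0,0]],
    [[0.009,0,0.567],[0,0,0]],
    [[0.009,0,0.567],[0,0,0]]
  ]
}}

```text
clock: 2.75
tcp_pos: [0.449, 0.315, 0.1157]
orientation: [-2.221, -2.221, -0.003]
contact_force: [0.1, 0.7, 0.4]
grip_width: 0.0855
gripper_force: 0.0
```

Emit:
{"method": "apply_moves", "body": {
  "rows": [
    [[0,0,0],[0,0,0]],
    [[0,0,0],[0,0,0]],
    [[0,0,0],[0,0,0]],
    [[0,0,0],[0,0,0]],
    [[0,0,0],[0,0,0]],
    [[0,0,0],[0,0,0]]
  ],
  "jaw": -1,
  "newtons": 50
}}

```text
clock: 3.5
tcp_pos: [0.449, 0.3146, 0.1152]
orientation: [-2.222, -2.221, -0.002]
contact_force: [-0.1, -0.4, 5.6]
grip_width: 0.0321
gripper_force: 50.3
```

Emit:
{"method": "apply_moves", "body": {
  "rows": [
    [[0,0,-0.08],[0,0,0]],
    [[0,0,-0.2],[0,0,0]],
    [[-0.04,0.02,-0.34],[0,0,0]],
    [[-0.17,0.1,-0.36],[0,0,0]],
    [[-0.34,0.2,-0.36],[0,0,0]],
    [[-0.51,0.31,-0.36],[0,0,0]],
    [[-0.66,0.4,-0.36],[0,0,0]],
    [[-0.76,0.465,-0.34],[0,0,0]],
    [[-0.79,0.484,-0.3],[0,0,0]],
    [[-0.79,0.484,-0.2],[0,0,0]]
  ]
}}

```text
clock: 4.75
tcp_pos: [0.5698, 0.1168, 0.1642]
orientation: [2.223, 2.22, 0.002]
contact_force: [0.4, 0.4, -4.4]
grip_width: 0.0321
gripper_force: 50.6
```

Emit:
{"method": "apply_moves", "body": {
  "rows": [
    [[0,0,0.06],[0,0,0]],
    [[0,0,0.11],[0,0,0]],
    [[0,0,0.14],[0,0,0]],
    [[0,0,0.155],[0,0,0]],
    [[0,0,0.16],[0,0,0]],
    [[0,0,0.16],[0,0,0]]
  ]
}}

```text
clock: 5.5
tcp_pos: [0.5697, 0.1168, 0.1249]
orientation: [2.222, 2.22, 0.001]
contact_force: [0.6, 0.1, -3.3]
grip_width: 0.032
gripper_force: 50.5
```

Not yet touching; go down a little more, then release.

Emit:
{"method": "apply_moves", "body": {
  "rows": [
    [[0,0,0.004],[0,0,0]],
    [[0,0,0.008],[0,0,0]],
    [[0,0,0.008],[0,0,0]]
  ]
}}

```text
clock: 5.88
tcp_pos: [0.57, 0.1169, 0.1242]
orientation: [-2.222, -2.221, -0.002]
contact_force: [-4.5, 0.0, 9.2]
grip_width: 0.0322
gripper_force: 51.9
```

Emit:
{"method": "apply_moves", "body": {
  "rows": [
    [[0,0,0],[0,0,0]],
    [[0,0,0],[0,0,0]],
    [[0,0,0],[0,0,0]],
    [[0,0,0],[0,0,0]]
  ],
  "jaw": 1
}}

```text
clock: 6.38
tcp_pos: [0.5694, 0.1168, 0.1225]
orientation: [-2.222, -2.221, 0.0]
contact_force: [-0.0, -0.1, -0.2]
grip_width: 0.0854
gripper_force: 0.0
```

Emit:
{"method": "apply_moves", "body": {
  "rows": [
    [[0,0,-0.1],[0,0,0]],
    [[0,0,-0.25],[0,0,0]],
    [[0,0,-0.45],[0,0,0]],
    [[0,0,-0.55],[0,0,0]],
    [[0,0,-0.55],[0,0,0]]
  ]
}}

```text
clock: 7.0
tcp_pos: [0.5706, 0.117, 0.2621]
orientation: [2.221, 2.22, 0.006]
contact_force: [0.5, 0.0, -0.6]
grip_width: 0.0857
gripper_force: 0.0
```

Emit:
{"method": "apply_moves", "body": {
  "rows": [
    [[-0.22,-0.12,-0.05],[0,0,0]],
    [[-0.44,-0.24,-0.05],[0,0,0]],
    [[-0.66,-0.36,-0.05],[0,0,0]],
    [[-0.86,-0.47,-0.05],[0,0,0]],
    [[-0.968,-0.52,-0.05],[0,0,0]],
    [[-0.968,-0.52,-0.05],[0,0,0]],
    [[-0.968,-0.52,-0.05],[0,0,0]]
  ]
}}

```text
clock: 7.88
tcp_pos: [0.4393, -0.1243, 0.2719]
orientation: [-2.221, -2.221, 0.001]
contact_force: [0.8, 0.9, 0.5]
grip_width: 0.0853
gripper_force: 0.0
```

```bash
python3 - <<'E'
from h import *
np.set_printoptions(precision=4,suppress=True)
d=snap('wrist','w2');print(d['origin'],telemetry.get_obs()['tcp_pos'])
print(proj(d,[.441,-.125,.15]))
E
```

```text
[ 0.4392 -0.0457  0.3898] [ 0.4396 -0.1239  0.272 ]
[[280.8253 216.5747]]
```

View pics/w2.png

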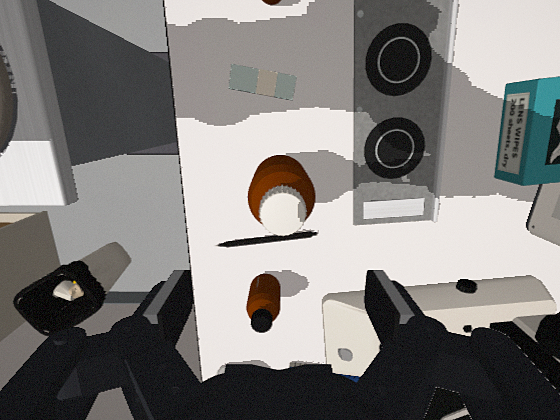

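White cap centred at (283,211), black cap at (261,321), pads at (398,60) and (395,147.5).

```bash
python3 - <<'E'
from h import *
np.set_printoptions(precision=4,suppress=True)
d=snap('wrist')
print(onz(d,(283,211),.15),onz(d,(261,321),.09),onz(d,[(398,60),(395,147.5)],.009))
E
```

```text
[[ 0.4431 -0.1198  0.15  ]] [[ 0.4187 -0.2761  0.09  ]] [[ 0.5761  0.0184  0.009 ]
 [ 0.5847 -0.0801  0.009 ]]
```

Emit:
{"method": "apply_moves", "body": {
  "rows": [
    [[0.012,0.015,0.2],[0,0,0]],
    [[0.012,0.015,0.36],[0,0,0]],
    [[0.012,0.015,0.46],[0,0,0]],
    [[0.012,0.015,0.528],[0,0,0]],
    [[0.012,0.015,0.528],[0,0,0]],
    [[0.012,0.015,0.528],[0,0,0]]
  ]
}}

```text
clock: 8.72
tcp_pos: [0.4437, -0.1218, 0.1409]
orientation: [2.221, 2.222, 0.0]
contact_force: [0.8, -0.4, 0.7]
grip_width: 0.0858
gripper_force: 0.0
```

Emit:
{"method": "apply_moves", "body": {
  "rows": [
    [[0,0,0],[0,0,0]],
    [[0,0,0],[0,0,0]],
    [[0,0,0],[0,0,0]],
    [[0,0,0],[0,0,0]],
    [[0,0,0],[0,0,0]],
    [[0,0,0],[0,0,0]]
  ],
  "jaw": -1,
  "newtons": 60
}}

```text
clock: 9.48
tcp_pos: [0.4431, -0.1222, 0.1413]
orientation: [-2.222, -2.22, -0.001]
contact_force: [-2.2, 0.1, 9.0]
grip_width: 0.0397
gripper_force: 59.4
```

Emit:
{"method": "apply_moves", "body": {
  "rows": [
    [[0,0,-0.08],[0,0,0]],
    [[0,0,-0.2],[0,0,0]],
    [[0,0,-0.34],[0,0,0]],
    [[0.06,0,-0.4],[0,0,0]],
    [[0.22,0,-0.4],[0,0,0]],
    [[0.4,0,-0.4],[0,0,0]],
    [[0.58,0,-0.4],[0,0,0]],
    [[0.76,0,-0.4],[0,0,0]],
    [[0.92,0,-0.4],[0,0,0]],
    [[1.0,0,-0.4],[0,0,0]]
  ]
}}

```text
clock: 10.72
tcp_pos: [0.4426, 0.1302, 0.2404]
orientation: [-2.218, -2.224, 0.0]
contact_force: [-0.4, -0.1, -2.4]
grip_width: 0.04
gripper_force: 61.4
```

Emit:
{"method": "apply_moves", "body": {
  "rows": [
    [[0.12,0,0],[0,0,0]],
    [[0.27,0.02,0],[0,0,0]],
    [[0.35,0.13,0],[0,0,0]],
    [[0.354,0.28,0],[0,0,0]],
    [[0.354,0.41,0],[0,0,0]],
    [[0.354,0.476,0.04],[0,0,0]],
    [[0.354,0.476,0.16],[0,0,0]],
    [[0.354,0.476,0.26],[0,0,0]],
    [[0.354,0.476,0.33],[0,0,0]],
    [[0.354,0.476,0.345],[0,0,0]]
  ]
}}

```text
clock: 11.98
tcp_pos: [0.5611, 0.216, 0.1529]
orientation: [-2.221, -2.22, 0.004]
contact_force: [0.3, -1.4, -2.4]
grip_width: 0.0396
gripper_force: 61.4
```

Emit:
{"method": "apply_moves", "body": {
  "rows": [
    [[0,0,0],[0,0,0]],
    [[0,0,0],[0,0,0]]
  ]
}}

```text
clock: 12.22
tcp_pos: [0.5629, 0.2166, 0.1553]
orientation: [2.222, 2.221, 0.003]
contact_force: [-0.1, -0.8, -2.3]
grip_width: 0.0397
gripper_force: 61.4
```

Emit:
{"method": "apply_moves", "body": {
  "rows": [
    [[0,0,0.008],[0,0,0]],
    [[0,0,0.014],[0,0,0]],
    [[0,0,0.02],[0,0,0]],
    [[0,0,0.022],[0,0,0]],
    [[0,0,0.022],[0,0,0]]
  ]
}}

```text
clock: 12.85
tcp_pos: [0.5625, 0.2166, 0.1503]
orientation: [-2.222, -2.22, -0.002]
contact_force: [-3.3, -0.4, 10.3]
grip_width: 0.0398
gripper_force: 63.1
```

Contact felt; release and go up.

Emit:
{"method": "apply_moves", "body": {
  "rows": [
    [[0,0,0],[0,0,0]],
    [[0,0,0],[0,0,0]],
    [[0,0,0],[0,0,0]],
    [[0,0,0],[0,0,0]]
  ],
  "jaw": 1
}}

```text
clock: 13.35
tcp_pos: [0.5622, 0.2163, 0.1487]
orientation: [-2.222, -2.221, 0.0]
contact_force: [-0.5, -0.1, 0.1]
grip_width: 0.0857
gripper_force: 0.0
```

Emit:
{"method": "apply_moves", "body": {
  "rows": [
    [[0,0,-0.1],[0,0,0]],
    [[0,0,-0.25],[0,0,0]],
    [[0,0,-0.45],[0,0,0]],
    [[0,0,-0.52],[0,0,0]],
    [[0,0,-0.52],[0,0,0]]
  ]
}}

```text
clock: 13.98
tcp_pos: [0.5627, 0.2165, 0.2797]
orientation: [2.222, 2.221, 0.004]
contact_force: [-0.1, -0.6, -0.3]
grip_width: 0.0858
gripper_force: 0.0
```

```bash
python3 - <<'E'
from h import *
d=snap('side');e=snap('scene')
a=d['frame'][100:310,330:560,::-1];b=e['frame'][100:310,330:560,::-1]
cv2.imwrite('pics/r.png',cv2.resize(np.hstack([a,b]),None,fx=1.73,fy=1.73))
a=d['frame'][120:290,140:370,::-1]
E
```

```text
(no output)
```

View pics/r.png

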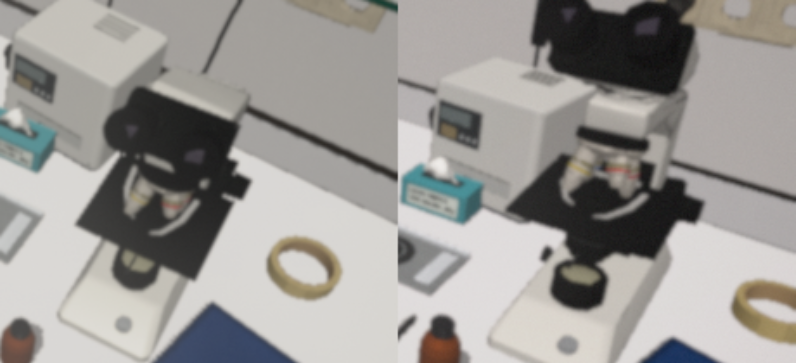

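```bash
python3 - <<'E'
from h import *
np.set_printoptions(precision=3,suppress=True)
d=snap('side');e=snap('scene')
def tri(a,b):
    r1=ray(d,a)[0];r2=ray(e,b)[0]
    s=np.linalg.lstsq(np.c_[r1,-r2],e['origin']-d['origin'],rcond=None)[0]
    p=d['origin']+s[0]*r1;q=e['origin']+s[1]*r2;return (p+q)/2,np.linalg.norm(p-q)
print(tri((405,175),(429,112)),tri((449,190),(498,116)),tri((375,228),(396,220)),tri((443,261),(480,247)))
print(onz(d,[(364,282),(414,308)],.03))
E
```

```text
(array([ 0.503, -0.327,  0.404]), np.float64(0.004149599865433213)) (array([ 0.511, -0.413,  0.414]), np.float64(0.022446785499087765)) (array([ 0.548, -0.278,  0.172]), np.float64(0.0057476313013243045)) (array([ 0.555, -0.436,  0.178]), np.float64(0.0052188243114933835))
[[ 0.498 -0.298  0.03 ]
 [ 0.51  -0.424  0.03 ]]
```

Emit:
{"method": "apply_moves", "body": {
  "rows": [
    [[-0.24,-0.12,0],[0,0,0]],
    [[-0.48,-0.24,0],[0,0,0]],
    [[-0.7,-0.35,0],[0,0,0]],
    [[-0.9,-0.45,0],[0,0,0]],
    [[-0.986,-0.49,0],[0,0,0]],
    [[-0.986,-0.49,0],[0,0,0]]
  ]
}}

```text
clock: 14.92
tcp_pos: [0.4383, -0.0319, 0.278]
orientation: [-2.225, -2.216, 0.002]
contact_force: [0.8, -0.2, -0.3]
grip_width: 0.0854
gripper_force: 0.0
```

Emit:
{"method": "apply_moves", "body": {
  "rows": [
    [[-0.22,-0.03,0.1],[0,0,0]],
    [[-0.44,-0.06,0.2],[0,0,0]],
    [[-0.64,-0.08,0.3],[0,0,0]],
    [[-0.72,-0.088,0.316],[0,0,0]],
    [[-0.72,-0.088,0.316],[0,0,0]],
    [[-0.72,-0.088,0.316],[0,0,0]]
  ]
}}

```text
clock: 15.68
tcp_pos: [0.4182, -0.2087, 0.1995]
orientation: [-2.219, -2.223, 0.0]
contact_force: [-0.3, -0.1, -0.5]
grip_width: 0.0853
gripper_force: 0.0
```

```bash
python3 - <<'E'
from h import *
np.set_printoptions(precision=4,suppress=True)
d=snap('wrist','w3');print(d['origin'],telemetry.get_obs()['tcp_pos'])
print(proj(d,[.418,-.277,.09]))
E
```

```text
[ 0.418  -0.1301  0.3174] [ 0.4183 -0.2086  0.1997]
[[278.2628 294.2097]]
```

View pics/w3.png

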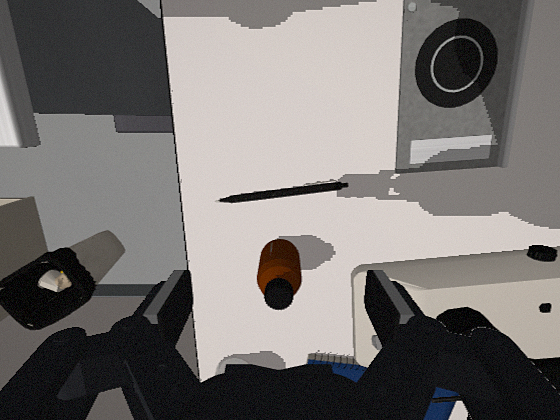

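Black cap centred at (279,293), which puts b2 at (.4185,-.276).

Emit:
{"method": "apply_moves", "body": {
  "rows": [
    [[-0.1,0,0.08],[0,0,0]],
    [[-0.2,0,0.16],[0,0,0]],
    [[-0.27,0,0.2],[0,0,0]],
    [[-0.27,0,0.3],[0,0,0]],
    [[-0.27,0,0.38],[0,0,0]],
    [[-0.27,0,0.432],[0,0,0]],
    [[-0.27,0,0.432],[0,0,0]],
    [[-0.27,0,0.432],[0,0,0]]
  ]
}}

```text
clock: 16.73
tcp_pos: [0.4181, -0.2776, 0.0924]
orientation: [2.221, 2.221, 0.001]
contact_force: [-0.6, -0.3, -0.5]
grip_width: 0.0857
gripper_force: 0.0
```

Emit:
{"method": "apply_moves", "body": {
  "rows": [
    [[0,0,0],[0,0,0]],
    [[0,0,0],[0,0,0]],
    [[0,0,0],[0,0,0]],
    [[0,0,0],[0,0,0]],
    [[0,0,0],[0,0,0]],
    [[0,0,0],[0,0,0]]
  ],
  "jaw": -1,
  "newtons": 50
}}

```text
clock: 17.48
tcp_pos: [0.4179, -0.2778, 0.0921]
orientation: [2.221, 2.22, 0.001]
contact_force: [0.2, 1.1, 5.7]
grip_width: 0.0246
gripper_force: 49.2
```

Emit:
{"method": "apply_moves", "body": {
  "rows": [
    [[0,0,-0.08],[0,0,0]],
    [[0.02,0,-0.2],[0,0,0]],
    [[0.1,0,-0.3],[0,0,0]],
    [[0.24,0,-0.34],[0,0,0]],
    [[0.42,0.04,-0.34],[0,0,0]],
    [[0.6,0.16,-0.34],[0,0,0]],
    [[0.76,0.3,-0.34],[0,0,0]],
    [[0.9,0.45,-0.34],[0,0,0]],
    [[1.0,0.58,-0.34],[0,0,0]],
    [[1.0,0.636,-0.34],[0,0,0]]
  ]
}}

```text
clock: 18.73
tcp_pos: [0.5776, -0.0244, 0.1756]
orientation: [-2.215, -2.226, 0.001]
contact_force: [0.1, -0.1, -2.4]
grip_width: 0.0244
gripper_force: 49.9
```

Emit:
{"method": "apply_moves", "body": {
  "rows": [
    [[0.1,0,0],[0,0,0]],
    [[0.18,0,0],[0,0,0]],
    [[0.18,0,0.08],[0,0,0]],
    [[0.18,0,0.18],[0,0,0]],
    [[0.18,0,0.25],[0,0,0]],
    [[0.18,0,0.285],[0,0,0]],
    [[0.18,0,0.285],[0,0,0]],
    [[0.18,0,0.285],[0,0,0]]
  ]
}}

```text
clock: 19.73
tcp_pos: [0.5772, 0.0171, 0.1062]
orientation: [2.222, 2.22, 0.001]
contact_force: [0.2, 0.4, -2.7]
grip_width: 0.0244
gripper_force: 49.9
```

Emit:
{"method": "apply_moves", "body": {
  "rows": [
    [[0.002,0,0.01],[0,0,0]],
    [[0.002,0,0.016],[0,0,0]],
    [[0.002,0,0.022],[0,0,0]],
    [[0.002,0,0.024],[0,0,0]],
    [[0.002,0,0.024],[0,0,0]]
  ]
}}

```text
clock: 20.35
tcp_pos: [0.5772, 0.0178, 0.1011]
orientation: [-2.222, -2.22, -0.002]
contact_force: [-3.4, 0.0, 12.5]
grip_width: 0.0245
gripper_force: 51.3
```

Emit:
{"method": "apply_moves", "body": {
  "rows": [
    [[0,0,0],[0,0,0]],
    [[0,0,0],[0,0,0]],
    [[0,0,0],[0,0,0]],
    [[0,0,0],[0,0,0]]
  ],
  "jaw": 1
}}

```text
clock: 20.85
tcp_pos: [0.5766, 0.0178, 0.0994]
orientation: [-2.222, -2.221, 0.0]
contact_force: [-0.2, 0.6, -0.3]
grip_width: 0.0856
gripper_force: 0.0
```

Emit:
{"method": "apply_moves", "body": {
  "rows": [
    [[0,0,-0.1],[0,0,0]],
    [[0,0,-0.25],[0,0,0]],
    [[0,0,-0.45],[0,0,0]],
    [[0.06,-0.1,-0.5],[0,0,0]],
    [[0.15,-0.3,-0.5],[0,0,0]],
    [[0.25,-0.5,-0.5],[0,0,0]],
    [[0.29,-0.59,-0.46],[0,0,0]],
    [[0.29,-0.59,-0.46],[0,0,0]],
    [[0.29,-0.59,-0.46],[0,0,0]]
  ]
}}

```text
clock: 21.98
tcp_pos: [0.4303, 0.0901, 0.215]
orientation: [2.222, 2.22, 0.002]
contact_force: [1.1, -0.0, 0.0]
grip_width: 0.0853
gripper_force: 0.0
```

```bash
python3 - <<'E'
from h import *
np.set_printoptions(precision=4,suppress=True)
d=snap('wrist','w4');print(d['origin'],telemetry.get_obs()['tcp_pos'])
print(proj(d,[.43,.092,.062]))
E
```

```text
[0.43   0.1687 0.333 ] [0.4306 0.0899 0.215 ]
[[278.0842 203.5544]]
```

View pics/w4.png

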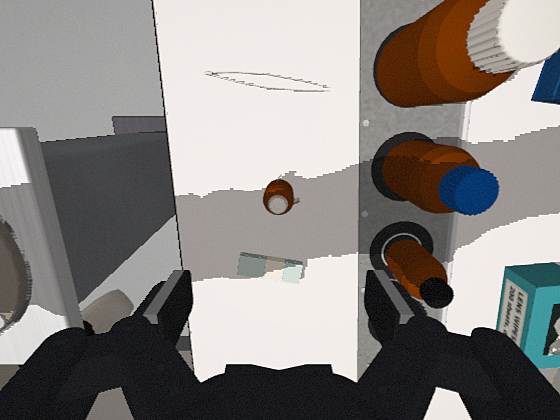

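Small cap at (278,203.5) gives b1 at (.430,.092). The other three bottles stand on their pads.

Emit:
{"method": "apply_moves", "body": {
  "rows": [
    [[0.008,0,0.2],[0,0,0]],
    [[0.008,0,0.4],[0,0,0]],
    [[0.008,0,0.55],[0,0,0]],
    [[0.008,0,0.65],[0,0,0]],
    [[0.008,0,0.7],[0,0,0]],
    [[0.008,0,0.7],[0,0,0]],
    [[0.008,0,0.7],[0,0,0]]
  ]
}}

```text
clock: 22.9
tcp_pos: [0.4301, 0.0924, 0.0403]
orientation: [2.222, 2.22, 0.002]
contact_force: [0.3, -0.3, 0.4]
grip_width: 0.0855
gripper_force: 0.0
```

Emit:
{"method": "apply_moves", "body": {
  "rows": [
    [[0,0,0],[0,0,0]],
    [[0,0,0],[0,0,0]],
    [[0,0,0],[0,0,0]],
    [[0,0,0],[0,0,0]],
    [[0,0,0],[0,0,0]],
    [[0,0,0],[0,0,0]]
  ],
  "jaw": -1,
  "newtons": 40
}}

```text
clock: 23.65
tcp_pos: [0.4297, 0.0926, 0.0401]
orientation: [2.222, 2.221, 0.002]
contact_force: [-1.2, 0.3, 7.3]
grip_width: 0.0303
gripper_force: 38.8
```

Emit:
{"method": "apply_moves", "body": {
  "rows": [
    [[0,0,-0.1],[0,0,0]],
    [[-0.04,0,-0.24],[0,0,0]],
    [[-0.2,0,-0.32],[0,0,0]],
    [[-0.38,0,-0.32],[0,0,0]],
    [[-0.56,0.02,-0.32],[0,0,0]],
    [[-0.67,0.12,-0.32],[0,0,0]],
    [[-0.694,0.28,-0.32],[0,0,0]],
    [[-0.694,0.45,-0.32],[0,0,0]],
    [[-0.694,0.58,-0.32],[0,0,0]],
    [[-0.694,0.616,-0.3],[0,0,0]]
  ]
}}

```text
clock: 24.9
tcp_pos: [0.5847, -0.0809, 0.1143]
orientation: [2.22, 2.221, 0.001]
contact_force: [-0.9, 0.1, -2.0]
grip_width: 0.0299
gripper_force: 40.3
```

Emit:
{"method": "apply_moves", "body": {
  "rows": [
    [[0,0,0.08],[0,0,0]],
    [[0,0,0.16],[0,0,0]],
    [[0,0,0.22],[0,0,0]],
    [[0,0,0.246],[0,0,0]],
    [[0,0,0.246],[0,0,0]],
    [[0,0,0.246],[0,0,0]]
  ]
}}

```text
clock: 25.65
tcp_pos: [0.5835, -0.0814, 0.0536]
orientation: [2.222, 2.22, 0.001]
contact_force: [-0.2, 1.0, -1.3]
grip_width: 0.0307
gripper_force: 40.3
```

Emit:
{"method": "apply_moves", "body": {
  "rows": [
    [[0.002,0,0.008],[0,0,0]],
    [[0.002,0,0.014],[0,0,0]],
    [[0.002,0,0.02],[0,0,0]],
    [[0.002,0,0.022],[0,0,0]],
    [[0.002,0,0.022],[0,0,0]]
  ]
}}

```text
clock: 26.28
tcp_pos: [0.5833, -0.0807, 0.0491]
orientation: [-2.222, -2.22, -0.002]
contact_force: [-5.6, 2.2, 14.3]
grip_width: 0.03
gripper_force: 41.9
```

Emit:
{"method": "apply_moves", "body": {
  "rows": [
    [[0,0,0],[0,0,0]],
    [[0,0,0],[0,0,0]],
    [[0,0,0],[0,0,0]],
    [[0,0,0],[0,0,0]]
  ],
  "jaw": 0.3
}}

```text
clock: 26.78
tcp_pos: [0.583, -0.0808, 0.0474]
orientation: [-2.222, -2.221, 0.0]
contact_force: [0.2, -0.2, 0.3]
grip_width: 0.0555
gripper_force: 0.0
```

Emit:
{"method": "apply_moves", "body": {
  "rows": [
    [[0,0,-0.1],[0,0,0]],
    [[0,0,-0.25],[0,0,0]],
    [[0,0,-0.45],[0,0,0]],
    [[0,0,-0.65],[0,0,0]],
    [[0,-0.1,-0.85],[0,0,0]],
    [[0,-0.3,-0.9],[0,0,0]],
    [[0,-0.45,-0.9],[0,0,0]],
    [[0,-0.45,-0.9],[0,0,0]]
  ]
}}

```text
clock: 27.78
tcp_pos: [0.4681, -0.0808, 0.2725]
orientation: [-2.221, -2.218, -0.002]
contact_force: [0.5, -0.5, -0.5]
grip_width: 0.0555
gripper_force: 0.0
```

```bash
python3 - <<'E'
from h import *
np.set_printoptions(precision=4,suppress=True)
d=snap('side','end');e=snap('wrist','w5')
cv2.imwrite('pics/ends.png',cv2.resize(d['frame'][130:270,150:370,::-1],None,fx=3.5,fy=3.5,interpolation=cv2.INTER_CUBIC))
for p,h in zip([(.562,.217),(.570,.117),(.577,.018),(.584,-.081)],(.15,.12,.09,.062)):
    q=proj(d,[[*p,.009],[*p,.009+h]]); print(q,(q-[150,130])*3.5)
E
```

```text
[[225.7292 177.3658]
 [220.2246 138.4911]] [[265.052  165.7802]
 [245.7862  29.7188]]
[[253.0437 191.2271]
 [250.5791 160.7598]] [[360.6529 214.295 ]
 [352.0267 107.6593]]
[[281.4482 205.9417]
 [281.1502 183.6228]] [[460.0686 265.796 ]
 [459.0256 187.6799]]
[[311.5642 221.5429]
 [312.5212 206.5587]] [[565.4748 320.4002]
 [568.8242 267.9555]]
```

View pics/ends.png

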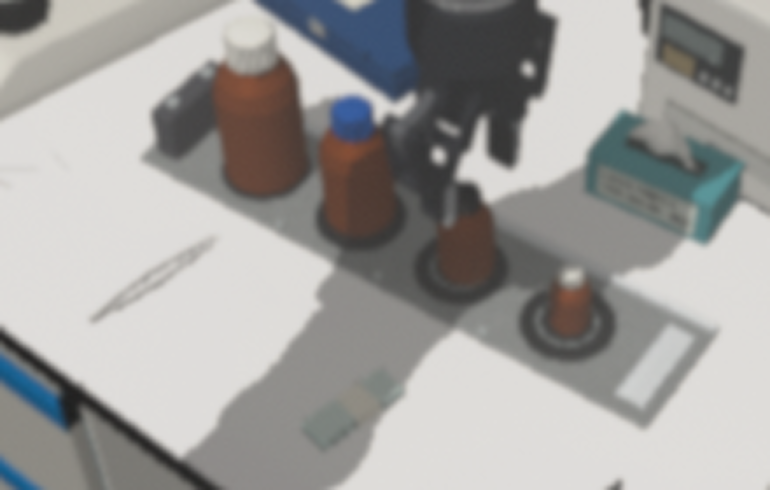

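View pics/w5.png

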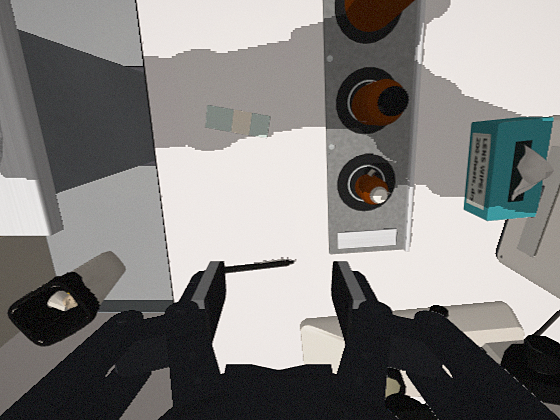

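```bash
python3 - <<'E'
from h import *
np.set_printoptions(precision=4,suppress=True)
d=snap('wrist'); print(onz(d,(391,98),.099),onz(d,(378,195),.071),onz(d,[(373,100),(367,183)],.009))
d=snap('side'); print(onz(d,(150+249/3.5,130+29/3.5),.159),onz(d,(150+351/3.5,130+108/3.5),.129))
E
```

```text
[[0.5737 0.0158 0.099 ]] [[ 0.5808 -0.0824  0.071 ]] [[ 0.5841  0.0191  0.009 ]
 [ 0.5863 -0.0819  0.009 ]]
[[0.5642 0.2156 0.159 ]] [[0.5692 0.1174 0.129 ]]
```

All four bottles are within a few mm of their pads and standing free.

```bash
python3 -c "
from bench import job
print(job.hand_in())"
```

```text
the job is handed in; nothing more can be done
None
```

The four bottles stand free on the pads, 150, 120, 90 and 62 mm counted from the end block. My last camera check put each within a few mm of its pad centre (up to about 10 mm for the 90 mm bottle on one partly hidden view). The job was handed in at about 28 s; no verdict was returned.

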